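# Clamp a ship model in its gluing jig

## Task

Push the model ship along its channel in the gluing jig until its bow rests against the stop, then push the toggle clamp's handle back and down, past its dead point, until it snaps locked and its rubber foot holds the ship down. Only push: do not lift the ship, and leave everything else on the table where it stands. Finish clear of everything.

Things in the scene. Friction and masses are not known exactly. Their poses are not given: they have to be found in the camera images.
- jig: plywood gluing jig fixed to the table, 145 (x) x 300 (y) x 12 mm. Origin: on the table, mid-width of the channel, board x -52..93, y -148..152 mm. z up, y along the channel to the bow stop, x away from the robot. Channel floor z = 12 mm, between rails 8 mm high with inner faces at x = -22 and 22 mm, y -122..122 mm. The clamp stands at x = 39..81, y = 2..58 mm, its steel cheeks up to z = 90 mm.
- stop_face (a point): middle of the face of the bow stop, a wooden block 56 mm wide, top 50 mm above the table, across the +y end of the channel; at x = 0, y = 125, z = 30 mm of the jig. The seated ship's bow touches this point.
- hull_stern (a point): middle of the flat stern of the grey model ship: the face to push, 40 mm wide, 36 mm high; this point is 18 mm above the channel floor. Ship loose, about 0.2 kg, 180 mm long, bow towards the stop and 35 to 75 mm short of it. A deckhouse (35 mm high, 14..72 mm ahead of midships) would meet the clamp foot if the ship were not at the stop; a turret 10 mm high stands 30 mm ahead of the stern.
- hull_bow (a point): tip of the ship's bow, 180 mm ahead of the stern point along the jig's y, at the same height, 18 mm above the channel floor.
- handle_pivot (a point): middle of the clamp handle's pivot axis, at x = 55, y = 30, z = 80 mm of the jig; the axis runs along the jig's y. Positive turning carries an upright handle towards the jig's +x.
- handle_grip (a point): where to push: on the handle's upper face (towards the robot while open), mid-width, 80 mm from the pivot along the handle and 8 mm off the line through the pivot. Its x axis runs along the handle to the free end, z out of the face. Handle 105 mm long from the pivot, its last 55 mm a black grip 30 mm wide, 16 mm thick. Push away from the robot and down, in an arc about the pivot.
- clamp_handle (a joint): handle angle, rad. 0: open, 70 degrees above level, free end up and away from the robot. Grows as it is pushed back and down. 1.05: locked, 10 degrees above level. Dead point 0.60: released before it the handle springs back to 0, past it it snaps to 1.05 by itself. Resists with 0.55 N m at 0 (about 7 N at the grip), falling to none at the dead point. The linked arm swings down over the ship meanwhile.
- clamp_foot: sprung rubber foot, 16 mm across, on the clamp's arm; origin mid-underside. Open: it hangs over the channel at about x = 3, y = 30, z = 120 mm of the jig, the arm's top at x = 36, z = 140 mm. Locked: it presses on the ship's deck just aft of the deckhouse with about 3 N.
- paint_jar_a: paint jar, 38 mm across, 46 mm high, standing beside the jig on the robot's side; not to be disturbed. Origin: middle of its underside
- paint_jar_b: paint jar, 38 mm across, 46 mm high, standing behind the jig near the bow-stop end; not to be disturbed. Origin: middle of its underside
- glue_bottle: white glue bottle, 36 mm across, 62 mm high, standing behind the jig near the stern end; not to be disturbed. Origin: middle of its underside
- tonic_bottle: amber glass bottle, 52 mm across, 140 mm high, standing at the back left; not to be disturbed. Origin: middle of its underside
- nippers: sprue nippers with red handles, about 115 x 60 mm, 14 mm high, lying at the right; not to be disturbed. Origin: middle of its underside
- sprue: flat grey parts frame, 156 x 106 mm, 6 mm thick, lying at the back right; not to be disturbed. Origin: middle of its underside
- aircraft: green model aircraft, 190 mm wingspan, 52 mm high, standing at the left; not to be disturbed. Origin: middle of its underside
Not all that is in view belongs to the job. What is shaped like the part that bears hull_stern but blue or purple is not meant.

How it is judged:
By the outcome, as a careful person would: the job done as asked, in the order asked, and still so for the second after the job is handed in, with the robot touching nothing.
It also fails if it takes over 38 s, if anything falls off the work surface, if the arm or the gripper's body presses on something with over 40 N, if the wrist force passes 120 N, or if a joint passes its speed limit or range.

## Robot

A 6-joint arm with a two-finger parallel gripper is mounted at the origin on the work surface. World frame = base frame: x ahead of the robot, y to its left, z up, the work surface at z = 0. Lengths are in mm, angles in rad, forces in N, time in s.
With the tool pointing down it reaches from about 300 to 775 mm from the base axis. Payload 14.6 kg.
Tool frame: the origin (TCP) lies between the finger pads; the fingertips stand 11 mm ahead of it and the grasp point (between the pads) lies 8 mm behind it; z points along the fingers, y is the line along which they close (so a half turn about z gives the same grasp; the last joint's range is limited). The gripper opens to 94 mm and grips with 3 to 60 N. Pads are 16 mm wide; open, the fingers measure 119 mm over their backs; the gripper's body (75 mm by 177 mm) begins 78 mm behind the grasp point.
Start: joints at [-1.293, 0.3, 1.521, -0, 1.321, -0.067], TCP at [185.897, -517.621, 216.446] pointing down, gripper open.
Joint ranges: [-3.03, 3.03], [-0.79, 2.21], [0.23, 2.52], [-1.04, 4.18], [0, 3.07], [-2.55, 2.55]. Speed limits (rad/s): [2.22, 2.22, 2.57, 3.14, 3.14, 3.14].

## Interface

Orientations are given as [roll, pitch, yaw] about the fixed x, y, z axes, in that order (R = Rz(yaw) Ry(pitch) Rx(roll)).
In Python, from cell import manip gives the robot as it stands. The module is installed in compiled form; this text tells all that it offers.
- The arm moves only by the tool arm_command, never from a script. Its argument "rows" is one flat list of numbers, 5 for each row, row after row: the shift along the world's x, y, z in mm, then the turn about the world's z in degrees, then the finger opening in mm, from 0 to 94. In form: [dx, dy, dz, twist, jaw, dx, dy, dz, twist, jaw, ...]. A call has 1 to 5 rows; each row shifts and turns the commanded pose from where the row before left it; what a row does not reach is not made up. A row lasts 1/8 s, in which the tool goes at most 62.5 mm and 10.7 degrees, less where a joint would pass 70% of its speed; a pose out of reach is approached as far as the arm can. A call is refused whole if a number of a shift passes 62.5 or a number of a turn 10.7, either way. A call with a gripper value outside its range is refused whole. The fingers move at their own pace and stop on an object; "newtons" is the grip in N (left out, the last holds). Time passes only in rows, so rows that do not move let the fingers close. It gives the time, the measured TCP pose, the force and the opening at its end, in the units of the state.
- manip.read_state(): the state, without advancing time (a new reading comes with each control period).
- manip.camera(name): name is "side" or "top" or "wrist"; returns a dict with "image" (400x640x3 uint8, blue, green, red), "z_map" (400x640 float32, mm along the optical axis (not along the pixel's ray), 0 where there is no reading), "fx", "fy", "cx", "cy" (pixels), "pose" (4x4, takes a point from camera to world coordinates). Camera axes: x right, y down, z forward; pixel columns grow to the right and rows downward; lengths in mm; the calibration is good to about 2 mm. A picture is of the moment at which its call begins.
- manip.sign_off(): hands the job in, once; it reports no verdict.
The state is a dict: "clock": time; "joints": joint angles; "qd": joint speeds; "effort": joint torques, N m; "eef_pos": TCP position; "eef_rot": TCP orientation; "wrist_force": force on the tool from outside, world axes, zero at the start; "moment": the same for the moment, N m; "finger_gap": finger opening in mm.
Only numpy, scipy, OpenCV 4.12 (cv2) and the standard library are available. Lean on these libraries where they do the work, as an engineer would, in place of code of your own. Each camera call takes 0.05 s, during which the arm holds its last target. There are 200 camera calls.

## Working session

There is one attempt and no reset: what is moved stays moved. The work goes in short steps, Python scripts to look and compute and a tool call to move; the robot and the scene stay as the last step left them, time stands still between calls to the robot, and variables do not carry over. Pictures are saved under pics/ and viewed, on a budget of 10 in all, crops included, one or two more only if the job needs it, and the job is handed in when it is done.

Besides the shell and the picture viewer there is one more tool, called after "Emit:" as name(argument=value, ...) on one line, values as JSON. arm_command: Moves the arm, as the interface text tells. Its arguments: {"type":"object","properties":{"rows":{"type":"array","items":{"type":"number"}},"newtons":{"type":"number"}},"required":["rows"]}

```bash
mkdir -p pics; cat > h.py <<'E'
import numpy as np, cv2
from cell import manip
def cloud(c):
    z=c["z_map"]; v,u=np.indices(z.shape)
    P=np.stack([(u-c["cx"])*z/c["fx"],(v-c["cy"])*z/c["fy"],z],-1)
    T=np.array(c["pose"]); W=P@T[:3,:3].T+T[:3,3]; W[z==0]=np.nan
    return W
E
python3 - <<'E'
from h import *
for n in("top","side"):
    c=manip.camera(n); cv2.imwrite(f"pics/{n}0.png",c["image"]); np.savez(f"{n}0.npz",img=c["image"],W=cloud(c)); print(n,np.round(c["pose"],2).tolist(),c["fx"])
print(manip.read_state())
E
```

```text
top [[0.03, -0.99, 0.17, 182.22], [-1.0, -0.03, -0.01, -22.61], [0.01, -0.17, -0.99, 1532.27], [0.0, 0.0, 0.0, 1.0]] 399.4695908576802
side [[-0.94, -0.2, 0.28, 69.24], [-0.34, 0.6, -0.73, 978.16], [-0.02, -0.78, -0.63, 987.16], [0.0, 0.0, 0.0, 1.0]] 490.11611120321015
{'clock': 0.1, 'joints': array([-1.29260449e+00,  3.00369061e-01,  1.52148298e+00,  6.20294696e-06,
        1.32070230e+00, -6.66013747e-02]), 'qd': array([-0.00072656, -0.00126547, -0.00243149,  0.00052188, -0.00015629,
        0.00063829]), 'effort': array([ 3.13009841e-03, -5.32642543e+01, -3.53282547e+01,  7.09617161e-02,
        2.34927720e-02, -5.91484604e-05]), 'eef_pos': array([ 185.84127817, -517.42808144,  215.98379802]), 'eef_rot': array([-3.14063350e+00, -6.99970809e-05,  3.44791642e-01]), 'wrist_force': array([ 0.01587104,  0.88311754, -0.52475337]), 'moment': array([-0.02826766, -0.03287662,  0.03789722]), 'finger_gap': 93.82462005164234}
```

View pics/top0.png

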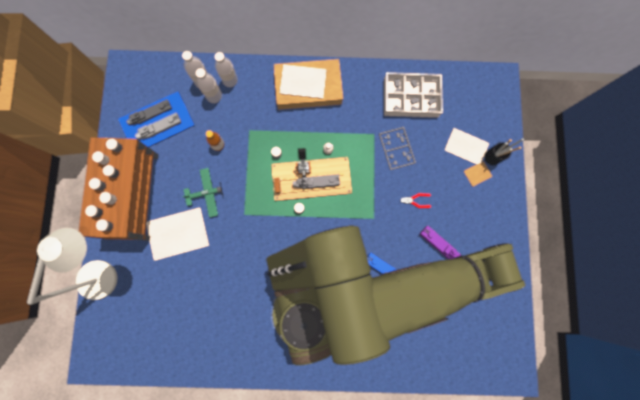

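View pics/side0.png

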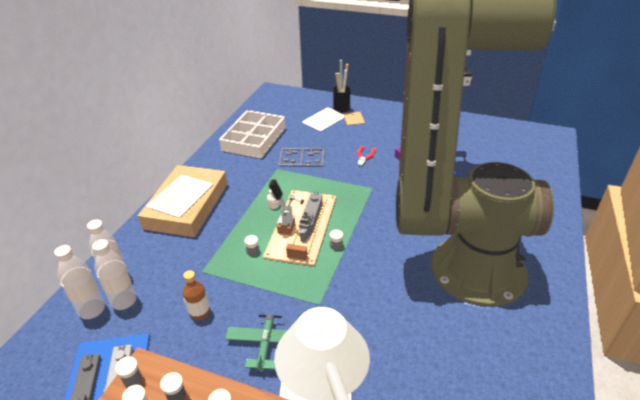

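The grey ship in the jig at top (317,182) is the one meant. Lookalikes are the blue ship (381,265), the purple ship (440,242) and the ships on the blue card (155,120). The jig board spans top (271..352, 158..200), with the red-brown stop at its left end (277,186).

```bash
python3 - <<'E'
from h import *
d=np.load("top0.npz"); img=d["img"]; W=d["W"]
def show(n,m):
    p=W[m]; r=cv2.minAreaRect(p[:,:2].astype(np.float32)); print(n,len(p),np.round(p.mean(0),1),r, np.round(np.percentile(p[:,2],[5,50,95]),1))
roi=np.zeros(img.shape[:2],bool); roi[145:215,255:370]=1
hsv=cv2.cvtColor(img,cv2.COLOR_BGR2HSV); h,s,v=[hsv[...,i].astype(int) for i in range(3)]
wood=roi&(h<28)&(s>50)&(v>110)
show("wood",wood)
for n,(u,vv) in dict(jarB=(276,152),glue=(328,148),jarA=(299,208),stop=(277,186),stern=(340,182),grip=(302,152)).items(): print(n,np.round(W[vv,u],1))
o=cv2.resize(img[130:225,245:380],None,fx=5.5,fy=5.5,interpolation=cv2.INTER_CUBIC); cv2.imwrite("pics/topc.png",o)
c=manip.camera("wrist"); print(np.round(c["pose"],2).tolist(),c["fx"])
s=manip.read_state(); print(s["eef_pos"])
E
```

```text
wood 2322 [nan nan nan] ((511.4200439453125, -2.8107452392578125), (152.021728515625, 303.442138671875), 7.109865188598633) [nan nan nan]
jarB [601.8 134.6  41.4]
glue [622.4 -65.3  46.2]
jarA [387.   38.4  39.4]
stop [467.  124.   49.6]
stern [ 491.  -114.2   41.9]
grip [567.8  29.5 172. ]
[[0.34, -0.91, -0.23, 251.72], [-0.94, -0.33, -0.08, -492.66], [-0.0, 0.24, -0.97, 382.98], [0.0, 0.0, 0.0, 1.0]] 275.3498985787152
[ 185.85141392 -517.4612631   216.03176712]
```

View pics/topc.png

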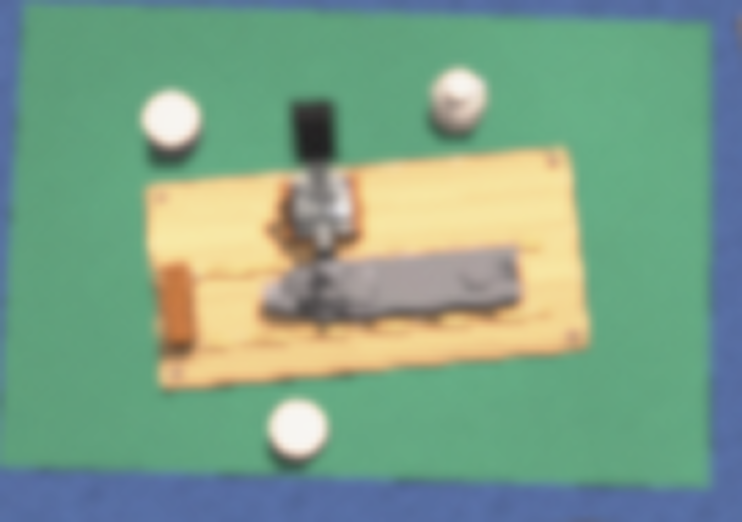

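Emit:
arm_command(rows=[40,45,0,9.7,0,40,45,0,9.7,0,40,45,0,9.7,0,40,45,0,9.7,0,40,45,0,9.7,0])

```text
clock: 0.78
eef_pos: [386.9, -290.9, 216.5]
eef_rot: [3.142, 0.0, 1.197]
wrist_force: [0.8, -0.6, 0.4]
finger_gap: 47.3
```

Emit:
arm_command(rows=[40,45,0,9.7,0,40,45,0,9.7,0,40,45,0,9.7,0,0,0,0,0,0,0,0,0,0,0])

```text
clock: 1.4
eef_pos: [505.5, -157.8, 216.1]
eef_rot: [-3.141, -0.0, 1.698]
wrist_force: [0.2, 0.3, 0.0]
finger_gap: 0.7
```

```bash
python3 - <<'E'
from h import *
s=manip.read_state(); print(s["clock"],s["eef_pos"],s["eef_rot"],s["joints"],s["wrist_force"])
c=manip.camera("wrist"); cv2.imwrite("pics/w1.png",c["image"]); np.savez("w1.npz",img=c["image"],W=cloud(c)); print(np.round(c["pose"],3).tolist())
E
```

```text
1.4 [ 505.53451223 -157.8110413   216.12540278] [-3.14080503e+00 -1.68482215e-04  1.69832156e+00] [-3.71633325e-01  2.55184296e-01  1.57877501e+00 -2.37220568e-04
  1.30840553e+00 -4.99097002e-01] [0.17419705 0.3197467  0.03376283]
[[0.992, 0.125, 0.031, 496.784], [0.129, -0.962, -0.24, -87.156], [-0.001, 0.242, -0.97, 383.188], [0.0, 0.0, 0.0, 1.0]]
```

View pics/w1.png

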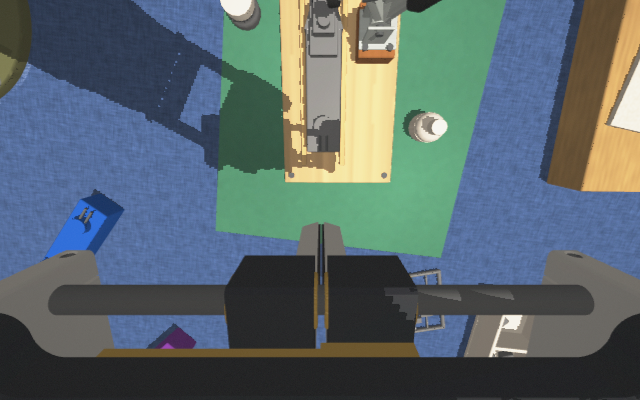

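The wrist view shows the grey hull with its stern at about (322,150), the board's near edge at (285..391,181), and the clamp at (377,30).

```bash
python3 - <<'E'
from h import *
d=np.load("w1.npz"); img=d["img"]; W=d["W"]
hsv=cv2.cvtColor(img,cv2.COLOR_BGR2HSV)
Z=W[...,2]; roi=np.zeros(Z.shape,bool); roi[:200,270:410]=1
b=roi&(Z>7)&(Z<17)
# side edges per row, near edge per column
L=[];R=[];N=[]
for v in range(75,175):
    u=np.where(b[v])[0]; L.append(W[v,u[0]]);R.append(W[v,u[-1]])
for u in range(292,386):
    v=np.where(b[:,u])[0]; N.append(W[v[-1],u])
for n,e in(("L",L),("R",R),("N",N)):
    e=np.array(e)[:,:2].astype(np.float32); f=cv2.fitLine(e,cv2.DIST_HUBER,0,.01,.01).ravel(); print(n,f[:2],np.degrees(np.arctan2(f[1],f[0])),f[2:])
th=np.radians(7.1)
print("Zboard",np.nanmedian(Z[b]))
s=roi&(Z>42)&(Z<54); s[:,345:]=0
p=W[s]; 
X=np.array([np.cos(th),np.sin(th)]);Y=np.array([-np.sin(th),np.cos(th)])
l=np.c_[(p[:,:2]-[491.3,-7.3])@X,(p[:,:2]-[491.3,-7.3])@Y,p[:,2]]
print("ship",np.percentile(l,[0,1,50,99,100],axis=0).round(1))
a=l[(l[:,1]>-95)&(l[:,1]<-40)]; print(np.percentile(a,[1,50,99],axis=0).round(1))
E
```

```text
L [ 0.1254022  -0.99210596] -82.79601 [446.74188  -85.414505]
R [ 0.12785351 -0.99179304] -82.65443 [588.8887  -67.59721]
N [0.991625   0.12915038] 7.420499 [ 529.6373  -152.00728]
Zboard 10.806567968680127
ship [[ -23.7 -103.9   42. ]
 [ -22.  -102.7   44.7]
 [  -2.4  -38.    46.8]
 [  17.3   36.    53.2]
 [  18.4   45.    53.9]]
[[-22.  -94.2  44.7]
 [ -2.2 -61.   46.8]
 [ 17.3 -40.1  52.7]]
```

Emit:
arm_command(rows=[2,0,-60,0,0,0,0,-60,0,0,0,0,-50,0,0,0,0,-11,0,0,0,0,0,0,0])

```text
clock: 2.08
eef_pos: [508.1, -158.4, 36.4]
eef_rot: [3.141, 0.0, 1.698]
wrist_force: [1.3, -0.6, 0.3]
finger_gap: 0.2
```

Emit:
arm_command(rows=[-2.5,19.8,0,0,0,-1.5,11.9,0,0,0,-1,7.9,0,0,0,-1,7.9,0,0,0,-1,7.9,0,0,0])

```text
clock: 2.7
eef_pos: [501.0, -101.8, 35.6]
eef_rot: [3.141, 0.0, 1.699]
wrist_force: [0.1, -1.8, 1.7]
finger_gap: 0.5
```

Emit:
arm_command(rows=[-1,7.9,0,0,0,-1,7.9,0,0,0,-0.5,4,0,0,0,-0.5,4,0,0,0,0,0,0,0,0])

```text
clock: 3.32
eef_pos: [497.8, -78.1, 35.3]
eef_rot: [-3.141, -0.0, 1.699]
wrist_force: [-0.3, -0.6, 0.8]
finger_gap: 0.3
```

Emit:
arm_command(rows=[-0.3,2,0,0,0,-0.2,2,0,0,0,-0.3,2,0,0,0,-0.1,1,0,0,0,0,0,0,0,0])

```text
clock: 3.95
eef_pos: [497.9, -73.6, 36.0]
eef_rot: [3.14, 0.004, 1.699]
wrist_force: [2.4, -19.8, -0.9]
finger_gap: 0.4
```

```bash
python3 - <<'E'
from h import *
s=manip.read_state(); print(s["clock"],s["eef_pos"],s["wrist_force"])
c=manip.camera("wrist"); cv2.imwrite("pics/w2.png",c["image"]); np.savez("w2.npz",img=c["image"],W=cloud(c))
E
```

```text
3.95 [497.85836919 -73.62313022  35.99350007] [  2.35583116 -19.76713307  -0.86734986]
```

View pics/w2.png

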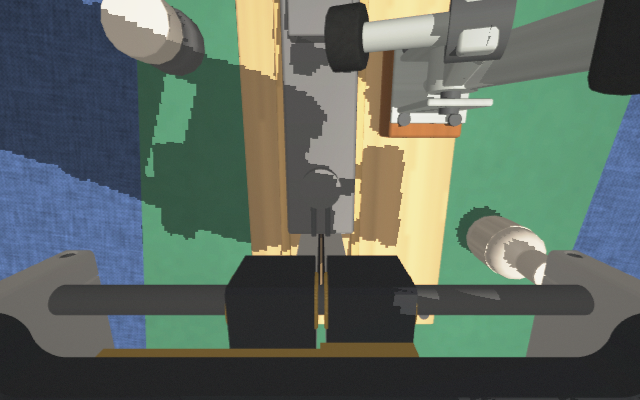

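Wrist force rose to 20 N, so the bow is apparently seated; the picture shows the fingers on the stern at (322,235). I'll retreat, rise and check the bow from above.

Emit:
arm_command(rows=[1.5,-12,0,0,0,1.5,-12,0,0,0,0,0,60,0,0,0,0,60,0,0,0,0,60,0,0])

```text
clock: 4.62
eef_pos: [499.7, -95.7, 217.4]
eef_rot: [-3.141, -0.0, 1.699]
wrist_force: [0.5, -0.8, -0.0]
finger_gap: 0.9
```

Emit:
arm_command(rows=[0,0,20,0,0,5,40,0,0,0,5,40,0,0,0,5,40,0,0,0,0,0,0,0,0])

```text
clock: 5.25
eef_pos: [515.1, 26.2, 235.3]
eef_rot: [-3.141, -0.0, 1.702]
wrist_force: [0.0, 0.1, -0.3]
finger_gap: 0.6
```

```bash
python3 - <<'E'
from h import *
s=manip.read_state(); print(s["clock"],s["eef_pos"],s["wrist_force"])
c=manip.camera("wrist"); cv2.imwrite("pics/w3.png",c["image"]); np.savez("w3.npz",img=c["image"],W=cloud(c)); print(np.round(c["pose"],2).tolist())
E
```

```text
5.25 [515.05655106  26.22870856 235.30118827] [ 0.04962324  0.10369537 -0.27085819]
[[0.99, 0.13, 0.03, 505.98], [0.13, -0.96, -0.24, 96.81], [-0.0, 0.24, -0.97, 402.36], [0.0, 0.0, 0.0, 1.0]]
```

View pics/w3.png

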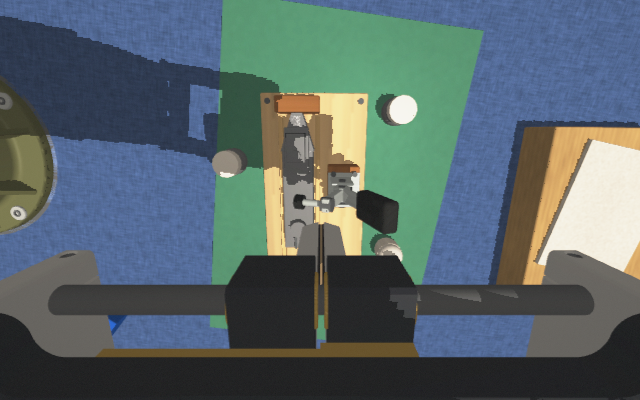

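The bow tip at (297,113) appears to meet the stop's face (row about 113), and the black grip is at (378,210). Measuring both.

```bash
cat >> h.py <<'E'
th=np.radians(7.28); X=np.array([np.cos(th),np.sin(th)]);Y=np.array([-np.sin(th),np.cos(th)]); O=np.array([488.4,-8.1])
def loc(W): d=W[...,:2]-O; return np.stack([d@X,d@Y,W[...,2]],-1)
E
python3 - <<'E'
from h import *
d=np.load("w3.npz"); img=d["img"]; L=loc(d["W"])
for u in(285,297,312):
    print(u,[(v,*L[v,u].round(0).astype(int)) for v in range(106,124,1)])
g=np.zeros(L.shape[:2],bool); g[185:240,350:405]=1
g&=(img.max(2)<60)&(L[...,2]>90)
p=L[g]; print("grip",len(p),np.percentile(p,[1,50,99],axis=0).round(1))
m=p.mean(0); print("plane",m,np.linalg.svd(p-m,full_matrices=False)[2].round(3))
b=(L[...,2]>7)&(L[...,2]<16)&(img[...,2]>150); b[:90]=0;b[240:]=0;b[:,:255]=0;b[:,375:]=0
print("board",np.percentile(L[b],[0.5,99.5],axis=0).round(1))
E
```

```text
285 [(106, np.int64(-13), np.int64(131), np.int64(49)), (107, np.int64(-13), np.int64(130), np.int64(49)), (108, np.int64(-13), np.int64(129), np.int64(49)), (109, np.int64(-13), np.int64(127), np.int64(49)), (110, np.int64(-13), np.int64(126), np.int64(48)), (111, np.int64(-13), np.int64(125), np.int64(48)), (112, np.int64(-14), np.int64(124), np.int64(46)), (113, np.int64(-16), np.int64(124), np.int64(26)), (114, np.int64(-18), np.int64(124), np.int64(11)), (115, np.int64(-18), np.int64(122), np.int64(13)), (116, np.int64(-18), np.int64(121), np.int64(11)), (117, np.int64(-18), np.int64(120), np.int64(12)), (118, np.int64(-18), np.int64(118), np.int64(12)), (119, np.int64(-18), np.int64(117), np.int64(10)), (120, np.int64(-18), np.int64(116), np.int64(10)), (121, np.int64(-18), np.int64(115), np.int64(10)), (122, np.int64(-18), np.int64(113), np.int64(12)), (123, np.int64(-19), np.int64(112), np.int64(10))]
297 [(106, np.int64(1), np.int64(131), np.int64(48)), (107, np.int64(1), np.int64(130), np.int64(49)), (108, np.int64(1), np.int64(129), np.int64(49)), (109, np.int64(1), np.int
[... 1157 characters left out ...]
4(11)), (115, np.int64(19), np.int64(123), np.int64(13)), (116, np.int64(19), np.int64(121), np.int64(11)), (117, np.int64(19), np.int64(120), np.int64(11)), (118, np.int64(19), np.int64(119), np.int64(10)), (119, np.int64(19), np.int64(117), np.int64(11)), (120, np.int64(19), np.int64(116), np.int64(10)), (121, np.int64(19), np.int64(115), np.int64(11)), (122, np.int64(19), np.int64(113), np.int64(11)), (123, np.int64(19), np.int64(112), np.int64(10))]
grip 1342 [[ 67.5  17.2 133.9]
 [ 81.1  32.6 168.7]
 [ 96.5  44.4 179.7]]
plane [ 81.41688878  32.26345145 164.14691848] [[-0.447  0.075 -0.891]
 [ 0.141  0.99   0.013]
 [ 0.883 -0.12  -0.453]]
board [[-50.6 -57.3   8.7]
 [ 92.6 151.   12.9]]
```

Bow and stop face coincide at y=124..125 (row 112) with no gap, so the ship is seated. The handle is where the nominal geometry puts it. Next, the pre-push pose.

Emit:
arm_command(rows=[14,1.8,0,0,0,0,0,-40,0,0,0,0,-26,0,0,0,0,0,0,0])

```text
clock: 5.8
eef_pos: [528.2, 25.3, 168.0]
eef_rot: [-3.138, -0.0, 1.698]
wrist_force: [-0.4, 0.3, 0.5]
finger_gap: 0.5
```

Emit:
arm_command(rows=[10,1.3,0,0,0,7.5,1,0,0,0,7.5,1,-2.3,0,0,7.3,0.9,-3.2,0,0])

```text
clock: 6.3
eef_pos: [562.1, 30.6, 164.9]
eef_rot: [3.14, 0.0, 1.699]
wrist_force: [-3.9, -1.4, 6.5]
finger_gap: 0.6
```

Emit:
arm_command(rows=[7,0.9,-3.8,0,0,6.5,0.8,-4.6,0,0,6.2,0.8,-5.1,0,0,5.6,0.7,-5.8,0,0,5,0.6,-6.3,0,0])

```text
clock: 6.92
eef_pos: [591.9, 34.5, 137.7]
eef_rot: [-3.141, -0.0, 1.699]
wrist_force: [0.1, -1.0, 0.2]
finger_gap: 0.7
```

Emit:
arm_command(rows=[4.3,0.5,-6.8,0,0,0,0,0,0,0,0,0,0,0,0])

```text
clock: 7.3
eef_pos: [595.9, 34.8, 131.6]
eef_rot: [-3.142, -0.0, 1.699]
wrist_force: [-0.3, -0.6, 0.3]
finger_gap: 0.6
```

```bash
python3 - <<'E'
from h import *
s=manip.read_state(); print(s["clock"],s["eef_pos"],s["wrist_force"])
c=manip.camera("wrist"); cv2.imwrite("pics/w4.png",c["image"])
L=loc(cloud(c)); p=L[(c["image"].max(2)<60)&(abs(L[...,1]-30)<20)&(L[...,0]>70)&(L[...,0]<170)&(L[...,2]>85)&(L[...,2]<190)]
print(len(p),np.percentile(p,[1,50,99],axis=0).round(1))
E
```

```text
7.3 [595.85418506  34.84486993 131.58920622] [-0.33852918 -0.64655095  0.30360499]
2268 [[106.3  17.4  89. ]
 [134.8  36.8 101. ]
 [157.3  44.4 188. ]]
```

View pics/w4.png

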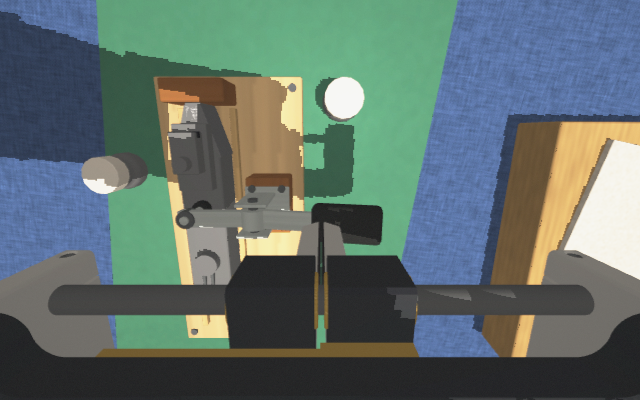

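The handle is down (grip at (347,222), z≈101, the locked value) and the foot is on the deck at (185,218). Rising clear.

Emit:
arm_command(rows=[0,0,50,0,0,-10,-10,60,0,0,-25,-25,50,0,0,-30,-30,0,0,0,0,0,0,0,0])

```text
clock: 7.98
eef_pos: [529.8, -31.4, 292.9]
eef_rot: [3.14, 0.001, 1.697]
wrist_force: [0.2, 0.8, 0.8]
finger_gap: 0.3
```

```bash
python3 - <<'E'
from h import *
s=manip.read_state(); print(s["clock"],s["eef_pos"],s["wrist_force"])
c=manip.camera("wrist"); L=loc(cloud(c)); img=c["image"]
p=L[(img.max(2)<60)&(abs(L[...,1]-30)<20)&(L[...,0]>95)&(L[...,0]<170)&(L[...,2]>85)&(L[...,2]<190)]
print("grip",len(p),np.percentile(p,[1,50,99],axis=0).round(1)); m=p.mean(0); print(np.linalg.svd(p-m,full_matrices=False)[2].round(2))
q=L[(abs(L[...,0]-1)<2)&(L[...,1]>108)&(L[...,1]<130)]; q=q[q[:,1].argsort()]; print(q[::3].round(0).astype(int).tolist())
t=manip.camera("top")["image"]; o=np.load("top0.npz")["img"]
a=cv2.resize(t[40:240,180:440],(520,400)); b=img[:250,120:480]
cv2.imwrite("pics/fin.png",np.hstack([cv2.resize(b,(400,278)),cv2.resize(a,(361,278))]))
E
```

```text
7.975 [529.84616901 -31.4176313  292.8624478 ] [0.20081048 0.81503819 0.84889077]
grip 965 [[105.3  15.8  93.8]
 [130.9  29.9  99.7]
 [156.5  43.6 104.6]]
[[ 0.99 -0.    0.17]
 [ 0.01  1.   -0.02]
 [-0.17  0.03  0.99]]
[[0, 108, 47], [1, 110, 46], [2, 111, 47], [2, 112, 47], [2, 115, 46], [0, 116, 46], [2, 118, 46], [0, 119, 45], [0, 120, 47], [0, 121, 47], [0, 123, 47], [0, 124, 46], [-1, 125, 48], [-1, 126, 48], [2, 128, 48], [2, 129, 49], [1, 130, 49]]
```

View pics/fin.png

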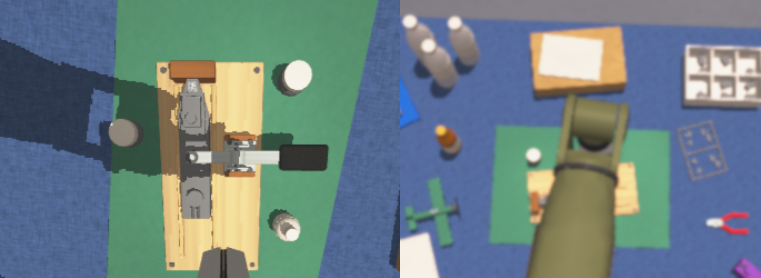

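The handle is at 10° above level (locked), the bow is on the stop, the foot is on the deck behind the deckhouse, and the jars and bottle stand where they did. The robot is clear, so I'm handing it in.

```bash
python3 -c "
from cell import manip
print(manip.sign_off())"
```

```text
the job is handed in; nothing more can be done
None
```

The ship is against the bow stop, the clamp is locked on it, and the job was handed in at about 8 s of the 38 s allowed.

- **Ship:** I pushed it about 48 mm with closed fingers until the wrist force rose to about 20 N. From above, the bow showed no gap to the stop face at y ≈ 124–125 mm, both before and after clamping.
- **Clamp:** I pushed the handle along its arc past the dead point. The force fell to about zero and the handle snapped down by itself. Afterwards it measured about 10° above level, which is the locked angle. The picture shows the foot on the deck just aft of the deckhouse.
- **Surroundings:** The arm ended about 290 mm above the table, touching nothing. The paint jars, glue bottle, tonic bottle, nippers, sprue and aircraft look undisturbed; I judged that by eye from the pictures.
- **Disagreement:** The first jig position, from the top camera, was about 3 mm off in x compared with the closer wrist view. I used the wrist value. At the stop, the tool stood about 3 mm short of where I had calculated, so I relied on the picture of the bow contact. I did not measure the foot's 3 N holding force.

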